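# Stop the kitchen scale rocking, then load its check weight

### The arm

A 6-joint arm with a two-finger parallel gripper is mounted at the origin on the work surface. World frame = base frame: x ahead of the robot, y to its left, z up, the work surface at z = 0. Lengths are in m, angles in degrees, forces in N, time in s.
With the tool pointing down it reaches from about 0.4 to 0.825 m from the base axis. Payload 7 kg.
Tool frame: the origin (TCP) lies at the very end of the fingers, on their centre line; the grasp point (between the pads) lies grip_depth behind it (grip_depth is the distance from the TCP to the grasp point, in m); z points along the fingers, y is the direction in which the jaws open and shut (so a half turn about z gives the same grasp; the last joint's range is limited). The gripper opens to 88 mm and grips with 3 to 60 N. Pads are 19 mm wide; open, the fingers measure 130 mm over their backs; the gripper's body (78 mm by 193 mm) begins 47 mm behind the grasp point.
Start: joints at [-47.263, 20.546, 0.682, 0, -70.136, -16.507], TCP at [0.298, -0.605, 0.188] pointing down, gripper open.
Joint ranges: [-176.03, 176.03], [-82.01, 121.73], [-58.28, 71.71], [-173.87, 95.51], [-174.79, -0.11], [-173.66, 173.66]. Speed limits (degrees/s): [136.94, 136.94, 172.46, 180, 180, 180].

### API

Orientations are given as [roll, pitch, yaw] about the fixed x, y, z axes, in that order (R = Rz(yaw) Ry(pitch) Rx(roll)).
In Python, from workcell import get_obs, capture, camera_info, hand_in, find_in, grip_depth gives the robot as it stands. The module is installed in compiled form; this text tells all that it offers.
- The arm moves only by the tool apply_moves, never from a script. Its arguments are lists of equal length, an entry for each row: "dp": the shift along the tool's x, y, z in mm, a list of three; "angular": the turn, a rotation vector about the tool's x, y, z in rad, a list of three. In form: {"dp": [[tx, ty, tz], ...], "angular": [[wx, wy, wz], ...]}. A call has exactly 10 rows; each row shifts and turns the commanded pose from where the row before left it, along the tool's axes as they then stand; what a row does not reach is not made up. A row lasts 1/8 s, in which the tool goes at most 62.5 mm and 10.7 degrees, less where a joint would pass 70% of its speed; a pose out of reach is approached as far as the arm can. A call is refused whole if a number of a shift passes 62.5 or a number of a turn 0.188, either way. A call with a gripper value outside its range is refused whole. "hand" is the opening, from 0 (shut) to 1 (fully open), set as the call begins (left out, the last holds). The fingers move at their own pace and stop on an object; "squeeze" is the grip in N (left out, the last holds). Time passes only in rows, so rows that do not move let the fingers close, or fill a call up. It gives the time, the measured TCP pose, the force and the opening at its end, in the units of the state.
- get_obs(): the state, without advancing time (a new reading comes with each control period).
- capture(name): name is "scene" or "top" or "wrist"; returns the picture (400x640x3 uint8, red, green, blue); there is no depth.
- camera_info(name): a dict with "intrinsics" (3x3 intrinsics, pixels), "origin" and "orientation" of the camera in the world. Camera axes: x right, y down, z forward; pixel columns grow to the right and rows downward; lengths in m; the calibration is good to about 2 mm. A picture is of the moment at which its call begins: read the wrist's pose just before it. camera_info takes no time and is no camera call; for the wrist camera it gives the pose at the moment of the call.
- hand_in(): hands the job in, once; it reports no verdict.
Trained networks look in the newest picture that a camera, given by its name, has taken for a name from the list of things; names that differ only in an ending like _2 or _b are one class to them, and where a whole thing is asked for, a point or a joint stands for the part that bears it (a point fixed in the world has none). Each returns a list of dicts, best first, with "conf" (0 to 1); they miss things now and then, are a little off and sometimes report something else, mostly with a low value. They report only what shows in the picture. A call takes as long as a camera call. They do not tell look-alikes from the thing itself.
- find_in(thing, camera): "pixel" ([column, row] in pixels, amid what is visible of it).
The state is a dict: "t": time; "qpos": joint angles; "joint_vel": joint speeds; "joint_efforts": joint torques, N m; "tcp_pos": TCP position; "tcp_rot": TCP orientation; "ft_force": force on the tool from outside, world axes, zero at the start; "wrist_torque": the same for the moment, N m; "grip_width": opening from 0.0 (shut) to 1.0 (fully open).
Only numpy, scipy, OpenCV 4.12 (cv2) and the standard library are available. Lean on these libraries where they do the work, as an engineer would, in place of code of your own. Each camera call takes 0.05 s, during which the arm holds its last target. There are 200 camera calls.

### The job

The kitchen scale rocks because the foot under its corner screw knob does not reach the counter. Turn that knob until all four feet stand firmly on the counter and the scale no longer rocks, without screwing so far that other feet lift, and let go; then take the largest of the three steel check weights off the chopping board and stand it upright in the middle of the scale's pan. Be gentle: never press hard on the scale or shove it from its place, and leave the other weights and kitchen things where they are.

Things in the scene. Friction and masses are not known exactly. Their poses are not given: they have to be found in the camera images.
- scale: Loose white kitchen scale, 3 kg, body 200 x 180 mm, square steel pan 175 x 160 mm on top. Origin: centre of the body, on the counter; z up, front (black display) to its -x. Three fixed feet at (-95,-75), (85,-75), (85,80) mm; the fourth, at (-108,98) mm, is the rubber foot under the knob. As found it rests on the fixed three; the fourth hangs 1 to 6 mm clear.
- knob_grip (a point): Grip point of the black leveling knob: 30 mm square upright block (42 mm over corners), 30 mm high (36 to 66 mm above the counter) on a 38 mm disc; the point is on its axis, 8 mm under its top; x and y axes square to its flats. Clockwise from above lowers the foot 12 mm a turn (steep thread), the other way raises it; the knob itself keeps its height. Drag 0.06 N m; stops lie well beyond need.
- ear (a point): Top of the corner ear of the scale's body that carries the knob, 28 mm above the counter, on the knob's axis. Its springy rubber foot (22 mm across, 5 N per mm) shares the load well 1.2 mm (0.63 rad of knob) after first touching; at 2.4 mm others lift. A 3.3 N push down on the knob (4 to 6 N with friction on its top) rocks this corner until the foot touches; once it bears, 8 N hardly moves it.
- pan (a point): Middle of the steel pan's upper face, 36 mm above the counter; axes as the scale's.
- weight_large: Largest steel check weight, 450 g: cylinder 46 mm across, 36 mm high, with a neck and a round grip head 26 mm across (44 to 58 mm above its base). Origin: centre of its base.
- weight_medium: Middle check weight, 200 g, same shape, 36 mm across, 50 mm high in all. Leave it.
- weight_small: Small check weight, 100 g, same shape, 28 mm across, 42 mm high in all. Leave it.
- board: Light wooden chopping board, fixed, 290 x 110 x 10 mm, long side along its x. The three weights stand on it in a row 88 mm apart, in any order. Origin: centre of its underside.
- bowl: Blue bowl, 170 mm across, 60 mm high, origin under its centre. Leave it.
- mug: White mug, 80 mm across, 90 mm high, origin under its centre. Leave it.
- soap: White soap bottle with red cap, 64 mm across, 190 mm high, origin under its centre. Leave it.
- jar: Amber glass jar, 70 mm across, 90 mm high, origin under its centre. Leave it.
- enamel_dish: Small white dish, 100 mm across, 40 mm high, origin under its centre. Leave it.
- spoon: Cooking spoon lying on the counter. Leave it.
Not all that is in view belongs to the job. Leave any pink, purple or red look-alike of the weight_large alone.

How it is judged:
By the outcome, as a careful person would: the job done as asked, in the order asked, and still so for the second after the job is handed in, with the robot touching nothing.
It also fails if it takes over 72 s, if anything falls off the work surface, if the arm or the gripper's body presses on something with over 40 N, if the wrist force passes 120 N, or if a joint passes its speed limit or range.

## Working session

There is one attempt and no reset: what is moved stays moved. The work goes in short steps, Python scripts to look and compute and a tool call to move; the robot and the scene stay as the last step left them, time stands still between calls to the robot, and variables do not carry over. Pictures are saved under pics/ and viewed, about 8 in all and at most 12, crops included, and the job is handed in when it is done.

Besides the shell and the picture viewer there is one more tool, called after "Call:" by a JSON object that holds its "api" and its "payload", one argument or row to a line. apply_moves: Moves the arm, as the interface text tells. Its arguments: {"type":"object","properties":{"dp":{"type":"array"},"angular":{"type":"array"},"hand":{"type":"number"},"squeeze":{"type":"number"}},"required":["dp","angular"]}

```bash
mkdir -p pics; cat > h.py <<'E'
import numpy as np, cv2
from workcell import *
from scipy.spatial.transform import Rotation as R
def rotm(o):
    o=np.array(o,float)
    return o if o.shape==(3,3) else R.from_euler('xyz',o,degrees=True).as_matrix()
def ray(c,px,ci=None):
    ci=ci or camera_info(c); K=np.array(ci["intrinsics"])
    d=rotm(ci["orientation"])@np.linalg.inv(K)@np.array([px[0],px[1],1.])
    return np.array(ci["origin"]),d/np.linalg.norm(d)
def atz(c,px,z,ci=None):
    o,d=ray(c,px,ci); return o+d*(z-o[2])/d[2]
def tri(rs):
    A=np.zeros((3,3));b=np.zeros(3)
    for o,d in rs:
        P=np.eye(3)-np.outer(d,d);A+=P;b+=P@o
    x=np.linalg.solve(A,b); return x,[np.linalg.norm((np.eye(3)-np.outer(d,d))@(x-o)) for o,d in rs]
def proj(c,p,ci=None):
    ci=ci or camera_info(c);v=np.array(ci["intrinsics"])@rotm(ci["orientation"]).T@(np.array(p)-ci["origin"]);return v[:2]/v[2]
def save(n,im): cv2.imwrite("pics/"+n+".png",cv2.cvtColor(im,cv2.COLOR_RGB2BGR))
E
python3 - <<'E'
from h import *
np.set_printoptions(precision=4,suppress=True)
print(get_obs(),grip_depth)
ims=[]
for c in ("scene","top","wrist"):
    print(c,camera_info(c)); im=capture(c); save(c+"0",im)
    if c!="wrist":
      for t in ("knob_grip","pan","scale","weight_large","weight_medium","weight_small","board"):
        print(t,[(np.round(d["pixel"],1),round(d["conf"],2)) for d in find_in(t,c)[:4]])
E
```

```text
{'t': 0.0, 'qpos': array([-47.2631,  20.5924,   0.6358,  -0.0198, -70.1342, -16.507 ]), 'joint_vel': array([-0.013 ,  0.1418, -0.0207,  0.0879, -0.1456,  0.0672]), 'joint_efforts': array([  0.0007, -58.2719,  29.3056,   6.9973,   0.0069,  -0.0002]), 'tcp_pos': array([ 0.2981, -0.605 ,  0.1875]), 'tcp_rot': array([ 179.9077,   -0.008 , -153.7768]), 'ft_force': array([ 0.4054, -0.05  , -0.5111]), 'wrist_torque': array([ 0.0346, -0.0305,  0.0058]), 'grip_width': 1.0010490277661277} 0.0188
scene {'intrinsics': array([[449.0132,   0.    , 321.3767],
       [  0.    , 449.0132, 208.5322],
       [  0.    ,   0.    ,   1.    ]]), 'origin': array([ 1.0112, -0.82  ,  1.1305]), 'orientation': array([-137.1442,   -0.6028,   31.7454])}
knob_grip []
pan [(array([352.5, 223.5]), 0.56)]
scale [(array([357.2, 223.3]), 0.63)]
weight_large [(array([258.1, 284.7]), 0.8), (array([239.1, 329.1]), 0.78), (array([267.1, 248.2]), 0.52), (array([292.3, 255.8]), 0.47)]
weight_medium [(array([233.5, 271.8]), 0.55)]
weight_small [(array([280.2, 297.2]), 0.52)]
board [(array([264.1, 293.7]), 0.83)]
top {'intrins
[... 178 characters left out ...]
on': array([-175.6908,    1.1387,  -91.6937])}
knob_grip [(array([314.7, 208.6]), 0.6)]
pan [(array([310.4, 167.6]), 0.71), (array([403.3, 201.2]), 0.41)]
scale [(array([309.8, 166.1]), 0.92)]
weight_large [(array([412.1, 203.1]), 0.66), (array([375.3, 221.5]), 0.65), (array([368.6, 199. ]), 0.6), (array([450.7, 188.8]), 0.43)]
weight_medium []
weight_small [(array([408.4, 179.2]), 0.39)]
board [(array([188.4, 209. ]), 0.69), (array([404.3, 202.7]), 0.64)]
wrist {'intrinsics': array([[357.9668,   0.    , 321.2723],
       [  0.    , 357.9668, 203.8623],
       [  0.    ,   0.    ,   1.    ]]), 'origin': array([ 0.2385, -0.6338,  0.3846]), 'orientation': array([165.5784,   0.0191, 116.2522])}
```

```bash
python3 - <<'E'
import cv2
a=cv2.imread("pics/scene0.png")[140:400,170:470];b=cv2.imread("pics/top0.png")[120:270,230:480]
cv2.imwrite("pics/s1.png",cv2.resize(a,None,fx=2.3,fy=2.3,interpolation=cv2.INTER_CUBIC))
cv2.imwrite("pics/t1.png",cv2.resize(b,None,fx=3.2,fy=3.2,interpolation=cv2.INTER_CUBIC))
E
```

```text
(no output)
```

View pics/s1.png

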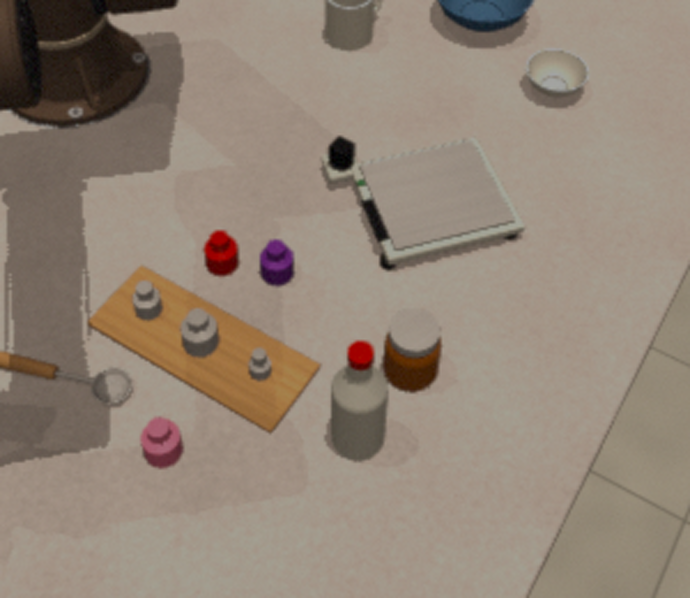

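View pics/t1.png

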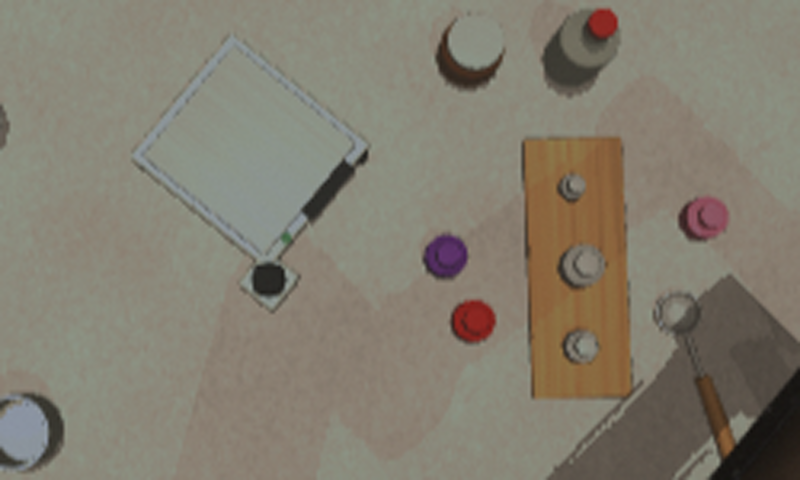

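The scene crop shows the scale with the black knob at crop (341,153), i.e. scene (318,206.5). The large weight is in the middle of the board at scene (256,283.5) and top (412,203). The red, purple and pink weights are look-alikes. In the top view the knob is at (314,207), with the display on the side of the scale towards the weights.

```bash
python3 - <<'E'
from h import *
np.set_printoptions(precision=4,suppress=True)
f=lambda x,y:(230+x/3.2,120+y/3.2); s=lambda x,y:(170+x/2.3,140+y/2.3)
print("knob top cam z=.066",atz("top",f(268,279),.066),"scene z=.066",atz("scene",s(342,145),.066),tri([ray("top",f(268,278)),ray("scene",s(341,147))]))
print("weight head z=.066",atz("top",f(588,260),.066),atz("scene",s(199,319),.066),tri([ray("top",f(588,260)),ray("scene",s(199,320))]))
c=[atz("top",f(*p),.034)[:2] for p in((232,40),(362,148),(268,262),(137,155))]
print(c,"pan ctr",np.mean(c,0))
x=(c[0]+c[3]-c[1]-c[2]);print("yaw x",np.degrees(np.arctan2(x[1],x[0])))
y=(c[2]+c[3]-c[0]-c[1]);print("yaw y-90",np.degrees(np.arctan2(y[1],y[0]))-90)
for n,p in dict(purple=(446,256),red=(473,322),jar=(475,42),soap=(602,24),small=(572,186),med=(581,346)).items(): print(n,atz("top",f(*p),.05)[:2])
print(R.from_euler('xyz',get_obs()['tcp_rot'],degrees=True).as_matrix())
E
```

```text
knob top cam z=.066 [0.4789 0.0441 0.066 ] scene z=.066 [0.4807 0.0419 0.066 ] (array([0.4794, 0.0435, 0.0598]), [np.float64(0.0011064874312054398), np.float64(0.0011064874312053362)])
weight head z=.066 [ 0.4888 -0.2996  0.066 ] [ 0.4884 -0.3014  0.066 ] (array([ 0.4884, -0.3007,  0.0629]), [np.float64(0.0007238655548933373), np.float64(0.000723865554893264)])
[array([0.7477, 0.0772]), array([ 0.622, -0.063]), array([0.4992, 0.0444]), array([0.6223, 0.1859])] pan ctr [0.6228 0.0611]
yaw x 48.57049946640782
yaw y-90 48.96043750166177
purple [ 0.4988 -0.1494]
red [ 0.4264 -0.1758]
jar [ 0.7329 -0.1901]
soap [ 0.7482 -0.3297]
small [ 0.5708 -0.289 ]
med [ 0.3971 -0.2909]
[[-0.897 -0.442  0.   ]
 [-0.442  0.897 -0.   ]
 [ 0.    -0.    -1.   ]]
```

```bash
cat >> h.py <<'E'
def plan(p,yaw,n,p0=None,yaw0=None,dz_turn=0):
    """rows to go straight to p, yaw (tool down), in n rows; accounts for commanded pose ~ measured"""
    ob=get_obs(); p0=np.array(ob['tcp_pos'] if p0 is None else p0); y0=ob['tcp_rot'][2] if yaw0 is None else yaw0
    st=(np.array(p)-p0)/n; dy=(yaw-y0)/n; rows=[]
    for i in range(n):
        Rm=R.from_euler('xyz',[180,0,y0+dy*i],degrees=True).as_matrix()
        rows.append([float(v) for v in np.round(Rm.T@st*1000,1)])
    print("dp",rows,"wz",round(-np.radians(dy),4))
E
python3 - <<'E'
from h import *
plan((.479,.044,.13),29.5,20)
E
```

```text
dp [[-22.5, 25.1, 2.9], [-26.2, 21.2, 2.9], [-29.2, 16.8, 2.9], [-31.5, 11.9, 2.9], [-33.0, 6.8, 2.9], [-33.7, 1.4, 2.9], [-33.5, -4.0, 2.9], [-32.4, -9.2, 2.9], [-30.5, -14.3, 2.9], [-27.9, -19.0, 2.9], [-24.5, -23.2, 2.9], [-20.5, -26.8, 2.9], [-16.0, -29.7, 2.9], [-11.0, -31.9, 2.9], [-5.8, -33.2, 2.9], [-0.5, -33.7, 2.9], [4.9, -33.3, 2.9], [10.2, -32.1, 2.9], [15.2, -30.1, 2.9], [19.8, -27.3, 2.9]] wz -0.1599
```

Call:
{"api": "apply_moves", "payload": {
  "dp": [
    [-22.5,25,3],
    [-26,21,3],
    [-29,17,3],
    [-31.5,12,3],
    [-33,7,3],
    [-33.5,1.5,3],
    [-33.5,-4,3],
    [-32.5,-9,3],
    [-30.5,-14.5,3],
    [-28,-19,3]
  ],
  "angular": [
    [0,0,-0.16],
    [0,0,-0.16],
    [0,0,-0.16],
    [0,0,-0.16],
    [0,0,-0.16],
    [0,0,-0.16],
    [0,0,-0.16],
    [0,0,-0.16],
    [0,0,-0.16],
    [0,0,-0.16]
  ]
}}

```text
t: 2.1
tcp_pos: [0.3882, -0.2799, 0.1586]
tcp_rot: [-180.0, -0.0, -61.8]
ft_force: [0.4, -0.1, -0.9]
grip_width: 1.001
```

Call:
{"api": "apply_moves", "payload": {
  "dp": [
    [-24.5,-23,3],
    [-20.5,-27,3],
    [-16,-30,3],
    [-11,-32,3],
    [-6,-33,3],
    [-0.5,-33.5,3],
    [5,-33.5,3],
    [10,-32,3],
    [15,-30,3],
    [20,-27.5,3]
  ],
  "angular": [
    [0,0,-0.16],
    [0,0,-0.16],
    [0,0,-0.16],
    [0,0,-0.16],
    [0,0,-0.16],
    [0,0,-0.16],
    [0,0,-0.16],
    [0,0,-0.16],
    [0,0,-0.16],
    [0,0,-0.16]
  ]
}}

```text
t: 3.35
tcp_pos: [0.4782, 0.0454, 0.1287]
tcp_rot: [180.0, -0.0, 29.9]
ft_force: [-0.4, -0.9, 0.5]
grip_width: 0.995
```

```bash
python3 - <<'E'
from h import *
np.set_printoptions(precision=4,suppress=True)
o=get_obs();print(o)
ci=camera_info("wrist");im=capture("wrist");save("w1",im)
print(ci["origin"],ci["orientation"],proj("wrist",(.479,.044,.066),ci))
print(find_in("knob_grip","wrist")[:3])
save("w1v",cv2.resize(im,(800,500)))
E
```

```text
{'t': 3.35, 'qpos': array([ 28.9606,   4.9425, -28.1872,   0.0063, -56.8303,  90.9275]), 'joint_vel': array([26.2705, 10.4738,  8.1343,  0.08  ,  2.3991, 46.7864]), 'joint_efforts': array([ -2.5784, -34.7794,  25.3477,   6.0104,  -0.0347,  -1.3806]), 'tcp_pos': array([0.4782, 0.0454, 0.1287]), 'tcp_rot': array([179.994 ,  -0.04  ,  29.8916]), 'ft_force': array([-0.4112, -0.8877,  0.4768]), 'wrist_torque': array([-0.1876,  0.0624, -0.0279]), 'grip_width': 0.9952641317154438}
[0.5364 0.08   0.3248] [165.4937  -0.0182 -60.0879] [324.6176 204.8776]
[]
```

View pics/w1v.png

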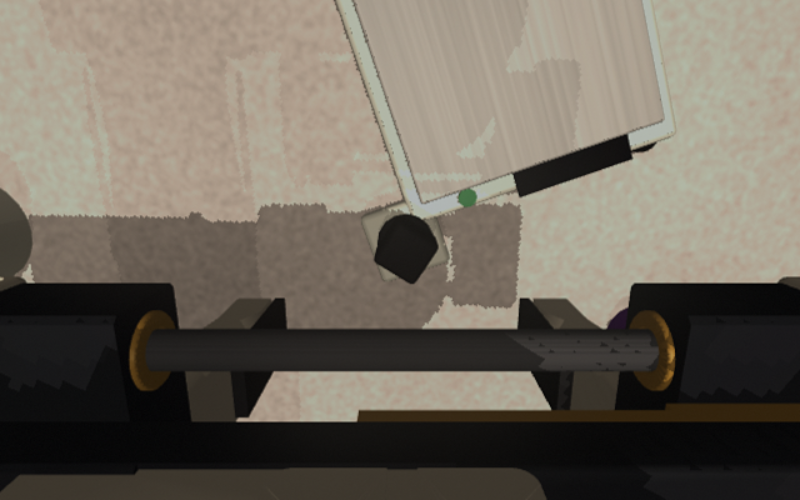

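The knob sits at wrist pixel (326,198), black, in front of the pan corner. I'll brighten a crop to get its flats.

```bash
python3 - <<'E'
from h import *
np.set_printoptions(precision=4,suppress=True)
print(get_obs()['tcp_pos'],get_obs()['tcp_rot'],get_obs()['joint_vel'])
ims=[capture("wrist").astype(float) for _ in range(3)];o=get_obs();ci=camera_info("wrist");im=capture("wrist");np.save("w2.npy",im)
print(o['tcp_pos'],o['tcp_rot'],o['ft_force'],ci["origin"],ci["orientation"])
c=im[160:240,280:370].astype(float);print(c[30:50,35:55].mean(),c[20:60:6,45].mean(1))
c=np.clip(255*(c/80)**.6,0,255).astype(np.uint8)
save("w2v",cv2.resize(c,None,fx=7,fy=7,interpolation=cv2.INTER_CUBIC))
E
```

```text
[0.4788 0.0465 0.1284] [179.9911  -0.0343  29.94  ] [-1.9529 -1.0988 -1.4309 -0.1279 -0.9388 -4.7384]
[0.4776 0.0441 0.1285] [-179.998     0.0138   29.5294] [-0.3612  0.7612  0.9206] [0.5363 0.0785 0.3245] [165.4384  -0.0118 -60.4493]
25.60333333333333 [24.6667 27.6667 26.6667 25.6667 25.3333 25.3333 24.    ]
```

View pics/w2v.png

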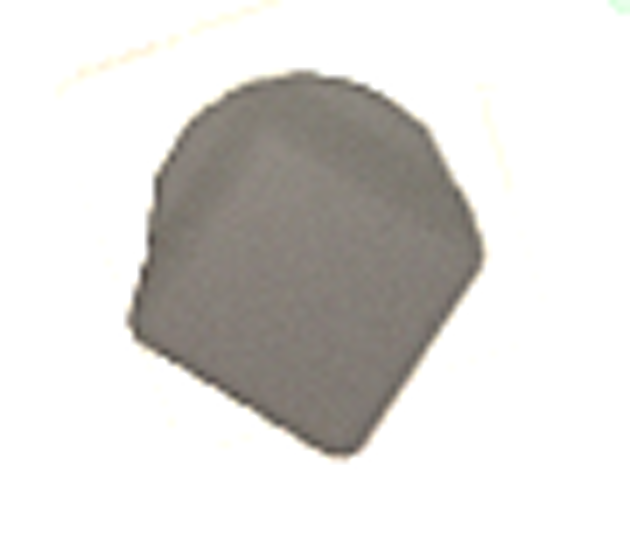

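The knob's top face shows clearly, with crop corners at bottom (345,455), left (135,332), right (482,255) and top (270,135). Its centre is at wrist pixel (324,202).

```bash
python3 - <<'E'
from h import *
np.set_printoptions(precision=4,suppress=True)
ci=camera_info("wrist");f=lambda x,y:atz("wrist",(280+x/7,160+y/7),.066,ci)[:2]
b,l,r,t=[f(*p) for p in((345,455),(135,332),(482,255),(270,135))]
print("ctr",(l+r)/2,(b+t)/2)
for a in (l-b,r-b,t-l,t-r): print(np.linalg.norm(a),np.degrees(np.arctan2(a[1],a[0]))%90)
f=lambda x,y:(230+x/3.2,120+y/3.2)
print(tri([ray("top",f(268,278)),ray("wrist",(324,202),ci)]))
print(get_obs()['qpos'])
E
```

```text
ctr [0.4801 0.0439] [0.4798 0.0437]
0.026418349137868714 88.03559676542902
0.026511137933202797 86.60911801319625
0.025815880123734973 85.42371999820642
0.02591172607866751 89.61427907770499
(array([0.48  , 0.0439, 0.0657]), [np.float64(9.257175385200169e-05), np.float64(9.25717538520497e-05)])
[ 28.8093   4.9129 -28.2405  -0.0003 -56.8516  90.6909]
```

```bash
python3 - <<'E'
from h import *
plan((.480,.0438,.072),-2.7,10)
E
```

```text
dp [[0.2, 0.1, 5.7], [0.2, 0.1, 5.7], [0.2, 0.1, 5.7], [0.2, 0.1, 5.7], [0.2, 0.1, 5.7], [0.2, 0.1, 5.7], [0.2, 0.0, 5.7], [0.2, 0.0, 5.7], [0.2, 0.0, 5.7], [0.2, 0.0, 5.7]] wz 0.0562
```

Call:
{"api": "apply_moves", "payload": {
  "dp": [
    [0.2,0.1,6],
    [0.2,0.1,6],
    [0.2,0.1,6],
    [0.2,0.1,6],
    [0.2,0.1,6],
    [0.2,0.1,6],
    [0.2,0,6],
    [0.2,0,5],
    [0.2,0,5],
    [0.2,0,5]
  ],
  "angular": [
    [0,0,0.056],
    [0,0,0.056],
    [0,0,0.056],
    [0,0,0.056],
    [0,0,0.056],
    [0,0,0.056],
    [0,0,0.056],
    [0,0,0.056],
    [0,0,0.056],
    [0,0,0.056]
  ],
  "hand": 0,
  "squeeze": 20
}}

```text
t: 4.9
tcp_pos: [0.4799, 0.0433, 0.0716]
tcp_rot: [-180.0, -0.0, -2.7]
ft_force: [-1.1, -0.7, 0.8]
grip_width: 0.005
```

Call:
{"api": "apply_moves", "payload": {
  "dp": [
    [0,0,0.5],
    [0,0,0.5],
    [0,0,0.5],
    [0,0,0.5],
    [0,0,0.5],
    [0,0,0.5],
    [0,0,0],
    [0,0,0],
    [0,0,0],
    [0,0,0]
  ],
  "angular": [
    [0,0,0],
    [0,0,0],
    [0,0,0],
    [0,0,0],
    [0,0,0],
    [0,0,0],
    [0,0,0],
    [0,0,0],
    [0,0,0],
    [0,0,0]
  ]
}}

```text
t: 6.15
tcp_pos: [0.48, 0.0442, 0.0685]
tcp_rot: [-180.0, -0.0, -2.5]
ft_force: [-0.2, 0.6, 0.2]
grip_width: 0.004
```

```bash
cat >> h.py <<'E'
def avg(n=4):
    F=[];P=[];T=[]
    for _ in range(n):
        o=get_obs();F.append(o['ft_force']);P.append(o['tcp_pos']);T.append(o['wrist_torque']);capture("wrist")
    print("t",round(o['t'],2),"F",np.round(np.mean(F,0),2),"sd",np.round(np.std(F,0),2),"P",np.round(np.mean(P,0)*1000,2),"T",np.round(np.mean(T,0),3),"rot",np.round(o['tcp_rot'],2),"g",round(o['grip_width'],3))
E
python3 -c "
from h import *
avg()"
```

```text
t 6.3 F [ 0.11  0.25 -0.1 ] sd [0.21 0.37 0.28] P [480.    44.15  68.47] T [-0.11   0.11  -0.017] rot [180.    -0.    -2.51] g 0.004
```

Call:
{"api": "apply_moves", "payload": {
  "dp": [
    [0,0,0.3],
    [0,0,0.3],
    [0,0,0.3],
    [0,0,0.3],
    [0,0,0.3],
    [0,0,0.3],
    [0,0,0.2],
    [0,0,0],
    [0,0,0],
    [0,0,0]
  ],
  "angular": [
    [0,0,0],
    [0,0,0],
    [0,0,0],
    [0,0,0],
    [0,0,0],
    [0,0,0],
    [0,0,0],
    [0,0,0],
    [0,0,0],
    [0,0,0]
  ]
}}

```text
t: 7.6
tcp_pos: [0.48, 0.0442, 0.0665]
tcp_rot: [-180.0, -0.0, -2.5]
ft_force: [0.5, 0.3, -0.4]
grip_width: 0.006
```

Call:
{"api": "apply_moves", "payload": {
  "dp": [
    [0,0,0.2],
    [0,0,0.2],
    [0,0,0.2],
    [0,0,0.2],
    [0,0,0.2],
    [0,0,0],
    [0,0,0],
    [0,0,0],
    [0,0,0],
    [0,0,0]
  ],
  "angular": [
    [0,0,0],
    [0,0,0],
    [0,0,0],
    [0,0,0],
    [0,0,0],
    [0,0,0],
    [0,0,0],
    [0,0,0],
    [0,0,0],
    [0,0,0]
  ]
}}

```text
t: 8.85
tcp_pos: [0.48, 0.0442, 0.0655]
tcp_rot: [-180.0, -0.0, -2.5]
ft_force: [-0.2, 0.4, 0.1]
grip_width: 0.003
```

```bash
python3 -c "
from h import *
avg()"
```

```text
t 9.0 F [ 0.32  0.17 -0.2 ] sd [0.37 0.3  0.32] P [480.    44.18  65.47] T [-0.097  0.147 -0.004] rot [-180.     -0.     -2.51] g 0.007
```

Call:
{"api": "apply_moves", "payload": {
  "dp": [
    [0,0,0.2],
    [0,0,0.2],
    [0,0,0.2],
    [0,0,0.2],
    [0,0,0.2],
    [0,0,0],
    [0,0,0],
    [0,0,0],
    [0,0,0],
    [0,0,0]
  ],
  "angular": [
    [0,0,0],
    [0,0,0],
    [0,0,0],
    [0,0,0],
    [0,0,0],
    [0,0,0],
    [0,0,0],
    [0,0,0],
    [0,0,0],
    [0,0,0]
  ]
}}

```text
t: 10.3
tcp_pos: [0.48, 0.0442, 0.0645]
tcp_rot: [180.0, 0.0, -2.5]
ft_force: [-0.1, 0.2, 0.2]
grip_width: 0.003
```

```bash
python3 -c "
from h import *
avg(3)"
```

```text
t 10.4 F [-0.43 -0.03 -0.01] sd [0.28 0.16 0.15] P [479.98  44.16  64.46] T [-0.111  0.096 -0.029] rot [180.     0.    -2.51] g 0.005
```

Call:
{"api": "apply_moves", "payload": {
  "dp": [
    [0,0,0.2],
    [0,0,0.2],
    [0,0,0.2],
    [0,0,0.2],
    [0,0,0.2],
    [0,0,0],
    [0,0,0],
    [0,0,0],
    [0,0,0],
    [0,0,0]
  ],
  "angular": [
    [0,0,0],
    [0,0,0],
    [0,0,0],
    [0,0,0],
    [0,0,0],
    [0,0,0],
    [0,0,0],
    [0,0,0],
    [0,0,0],
    [0,0,0]
  ]
}}

```text
t: 11.7
tcp_pos: [0.48, 0.0442, 0.0634]
tcp_rot: [-180.0, 0.0, -2.5]
ft_force: [-0.1, -0.7, -0.4]
grip_width: 0.005
```

```bash
python3 -c "
from h import *
avg(3)"
```

```text
t 11.8 F [-0.07 -0.2   0.21] sd [0.17 0.63 0.41] P [479.96  44.15  63.46] T [-0.084  0.129 -0.015] rot [180.     0.    -2.51] g 0.006
```

```bash
python3 - <<'E'
from h import *
im=capture("wrist");a=im[100:330,180:480].astype(float);a=np.clip(255*(a/160)**.6,0,255).astype(np.uint8)
im=capture("scene");b=im[170:260,270:400]
a=cv2.resize(a,(600,460));b=cv2.resize(b,(600,415),interpolation=cv2.INTER_CUBIC)
save("w3v",cv2.resize(np.vstack([a,b]),(411,600)))
E
```

```text
(no output)
```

View pics/w3v.png

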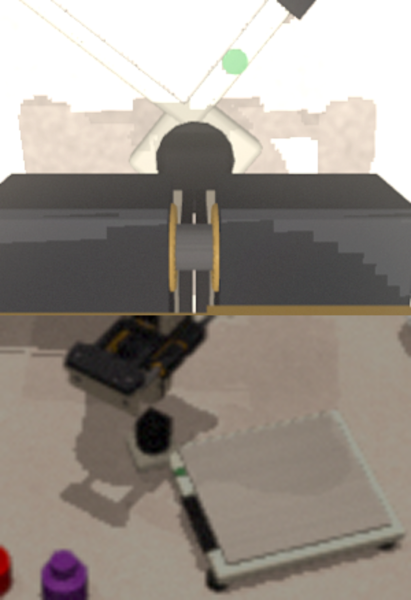

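The wrist crop shows the knob's disc just ahead of the gripper bar. The scene crop shows the gripper right above the knob, and no contact is felt yet. I'll check by projection.

```bash
python3 - <<'E'
from h import *
np.set_printoptions(precision=1,suppress=True)
o=get_obs();t=o['tcp_pos']
for n,p in dict(tcp=t,top=(.48,.044,.066),topxp=(.495,.044,.066),disc=(.48,.044,.036),discxp=(.499,.044,.036),back=t+[0,0,.07]).items():
    print(n,"wrist",proj("wrist",p),"scene",proj("scene",p),"crop",(proj("scene",p)-[270,170])*np.array([411/130,285/90])+[0,315])
E
```

```text
tcp wrist [323.2 231.4] scene [318.9 203.1] crop [154.5 419.7]
top wrist [323.6 232.8] scene [318.8 202.6] crop [154.4 418.2]
topxp wrist [322.4 207.4] scene [322.7 204.4] crop [166.8 423.8]
disc wrist [323.2 217.7] scene [318.8 208.8] crop [154.2 437.9]
discxp wrist [322.  189.2] scene [323.7 211.1] crop [169.6 445. ]
back wrist [324.3 290.1] scene [319.  187.8] crop [154.9 371.5]
```

Call:
{"api": "apply_moves", "payload": {
  "dp": [
    [0,0,0.2],
    [0,0,0.2],
    [0,0,0.2],
    [0,0,0.2],
    [0,0,0.2],
    [0,0,0.2],
    [0,0,0.2],
    [0,0,0],
    [0,0,0],
    [0,0,0]
  ],
  "angular": [
    [0,0,0],
    [0,0,0],
    [0,0,0],
    [0,0,0],
    [0,0,0],
    [0,0,0],
    [0,0,0],
    [0,0,0],
    [0,0,0],
    [0,0,0]
  ]
}}

```text
t: 13.2
tcp_pos: [0.48, 0.0442, 0.0621]
tcp_rot: [-180.0, -0.0, -2.5]
ft_force: [0.5, 0.0, 0.5]
grip_width: 0.006
```

```bash
python3 -c "
from h import *
avg(4)"
```

```text
t 13.35 F [ 0.11 -0.11  0.15] sd [0.28 0.49 0.47] P [480.01  44.17  62.07] T [-0.087  0.137  0.001] rot [180.     0.    -2.51] g 0.006
```

```bash
python3 - <<'E'
from h import *
im=capture("scene").astype(float);a0=cv2.cvtColor(cv2.imread("pics/scene0.png"),cv2.COLOR_BGR2RGB).astype(float)
g=lambda m:cv2.resize(np.clip(255*(m[165:225,285:350]/150)**.55,0,255).astype(np.uint8),None,fx=6,fy=6,interpolation=cv2.INTER_CUBIC)
save("s4",np.hstack([g(a0),g(im)]))
E
```

```text
(no output)
```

View pics/s4.png

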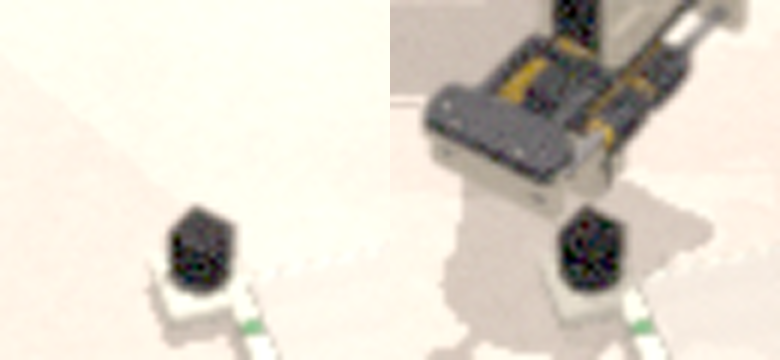

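```bash
python3 - <<'E'
from h import *
np.set_printoptions(precision=1,suppress=True)
t=get_obs()['tcp_pos'];Rm=R.from_euler('z',-2.5,degrees=True).as_matrix()
for z in(0,.03,.066):
  for q in((0,0),(.039,-.0965),(-.039,-.0965),(.039,.0965)):
    p=t+Rm@np.array([*q,z]);print(z,q,(proj("scene",p)-[285,165])*6+[390,0])
E
```

```text
0 (0, 0) [593.2 230.2]
0 (0.039, -0.0965) [550.1 371.5]
0 (-0.039, -0.0965) [430.1 307.9]
0 (0.039, 0.0965) [747.6 156.6]
0.03 (0, 0) [593.5 191.8]
0.03 (0.039, -0.0965) [549.8 333.4]
0.03 (-0.039, -0.0965) [427.9 269.6]
0.03 (0.039, 0.0965) [750.3 118.2]
0.066 (0, 0) [594.  144.3]
0.066 (0.039, -0.0965) [549.4 286.2]
0.066 (-0.039, -0.0965) [425.2 222.2]
0.066 (0.039, 0.0965) [753.5  70.6]
```

Call:
{"api": "apply_moves", "payload": {
  "dp": [
    [0,0,1],
    [0,0,1],
    [0,0,1],
    [0,0,1],
    [0,0,1],
    [0,0,1],
    [0,0,1],
    [0,0,1],
    [0,0,1],
    [0,0,1]
  ],
  "angular": [
    [0,0,0],
    [0,0,0],
    [0,0,0],
    [0,0,0],
    [0,0,0],
    [0,0,0],
    [0,0,0],
    [0,0,0],
    [0,0,0],
    [0,0,0]
  ]
}}

```text
t: 14.7
tcp_pos: [0.48, 0.0441, 0.052]
tcp_rot: [180.0, 0.0, -2.5]
ft_force: [-0.0, -0.1, 0.2]
grip_width: 0.002
```

```bash
python3 - <<'E'
from h import *
avg(3)
w=capture("wrist").astype(float);im=capture("scene").astype(float)
g=lambda m,f:cv2.resize(np.clip(255*(m/150)**.55,0,255).astype(np.uint8),None,fx=f,fy=f,interpolation=cv2.INTER_CUBIC)
a=g(im[155:230,280:360],6);b=g(w[150:360,200:440],1.25)
b=cv2.copyMakeBorder(b,0,max(0,a.shape[0]-b.shape[0]),0,0,cv2.BORDER_CONSTANT)
save("s5",np.hstack([a,b[:a.shape[0]]]))
E
```

```text
t 14.8 F [ 0.54 -0.13 -0.09] sd [0.46 0.12 0.19] P [479.93  44.13  51.93] T [-0.096  0.141 -0.025] rot [ 1.7999e+02  1.0000e-02 -2.5100e+00] g 0.004
```

View pics/s5.png

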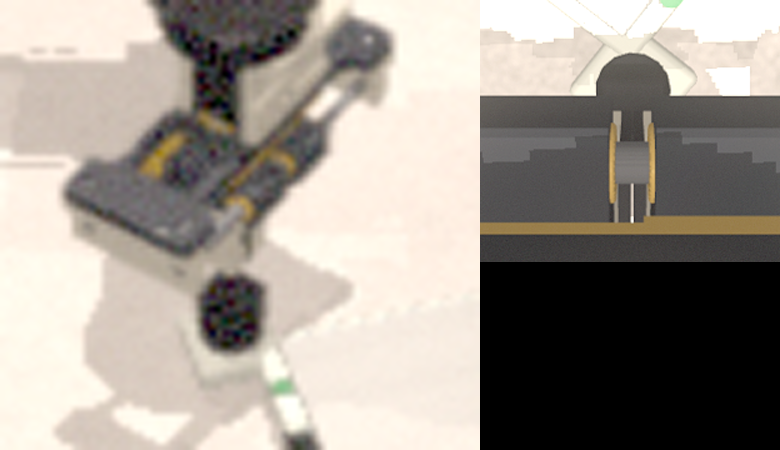

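No contact yet. The visible fingertip is at scene row ≈197, which puts it about 40 mm above the reported TCP, and the wrist view agrees. I'll go down carefully until I feel contact.

Call:
{"api": "apply_moves", "payload": {
  "dp": [
    [0,0,2],
    [0,0,2],
    [0,0,2],
    [0,0,2],
    [0,0,2],
    [0,0,1],
    [0,0,1],
    [0,0,1],
    [0,0,0],
    [0,0,0]
  ],
  "angular": [
    [0,0,0],
    [0,0,0],
    [0,0,0],
    [0,0,0],
    [0,0,0],
    [0,0,0],
    [0,0,0],
    [0,0,0],
    [0,0,0],
    [0,0,0]
  ]
}}

```text
t: 16.2
tcp_pos: [0.4801, 0.0442, 0.0391]
tcp_rot: [-180.0, -0.0, -2.5]
ft_force: [-0.3, -0.2, -0.1]
grip_width: 0.006
```

```bash
python3 - <<'E'
from h import *
avg(3)
E
```

```text
t 16.3 F [-0.26  0.15 -0.01] sd [0.2  0.5  0.39] P [480.04  44.17  39.11] T [-0.068  0.096 -0.006] rot [-180.     -0.     -2.51] g 0.004
```

Call:
{"api": "apply_moves", "payload": {
  "dp": [
    [0,0,1],
    [0,0,1],
    [0,0,1],
    [0,0,0.5],
    [0,0,0.5],
    [0,0,0.5],
    [0,0,0.5],
    [0,0,0],
    [0,0,0],
    [0,0,0]
  ],
  "angular": [
    [0,0,0],
    [0,0,0],
    [0,0,0],
    [0,0,0],
    [0,0,0],
    [0,0,0],
    [0,0,0],
    [0,0,0],
    [0,0,0],
    [0,0,0]
  ]
}}

```text
t: 17.6
tcp_pos: [0.48, 0.0442, 0.0341]
tcp_rot: [-180.0, -0.0, -2.5]
ft_force: [-0.6, -1.1, 0.9]
grip_width: 0.004
```

```bash
python3 - <<'E'
from h import *
avg(3)
E
```

```text
t 17.7 F [-0.09  0.1   0.48] sd [0.42 0.91 0.42] P [479.99  44.15  34.08] T [-0.106  0.143 -0.01 ] rot [180.     0.    -2.51] g 0.001
```

Call:
{"api": "apply_moves", "payload": {
  "dp": [
    [0,0,0.4],
    [0,0,0.4],
    [0,0,0.4],
    [0,0,0.4],
    [0,0,0.4],
    [0,0,0.4],
    [0,0,0.4],
    [0,0,0.2],
    [0,0,0],
    [0,0,0]
  ],
  "angular": [
    [0,0,0],
    [0,0,0],
    [0,0,0],
    [0,0,0],
    [0,0,0],
    [0,0,0],
    [0,0,0],
    [0,0,0],
    [0,0,0],
    [0,0,0]
  ]
}}

```text
t: 19.0
tcp_pos: [0.48, 0.0442, 0.0311]
tcp_rot: [-180.0, -0.0, -2.5]
ft_force: [-0.6, -0.1, -0.1]
grip_width: 0.004
```

```bash
python3 - <<'E'
from h import *
avg(3)
w=capture("wrist").astype(float);im=capture("scene").astype(float)
g=lambda m,f:cv2.resize(np.clip(255*(m/150)**.55,0,255).astype(np.uint8),None,fx=f,fy=f,interpolation=cv2.INTER_CUBIC)
a=g(im[155:230,280:360],6)
save("s6",a)
E
```

```text
t 19.1 F [-0.21  0.4   0.45] sd [0.29 0.47 0.54] P [480.    44.16  31.08] T [-0.081  0.094  0.002] rot [-180.     -0.     -2.51] g 0.006
```

View pics/s6.png

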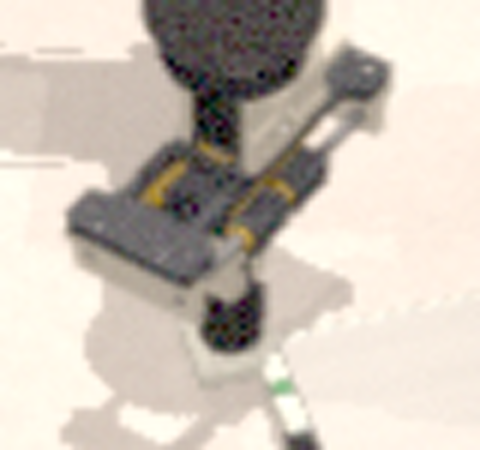

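The fingertips at crop (230,292) are now right at the knob's top, so contact is close. I'll go on in 1 mm steps.

Call:
{"api": "apply_moves", "payload": {
  "dp": [
    [0,0,0.3],
    [0,0,0.3],
    [0,0,0.3],
    [0,0,0.3],
    [0,0,0.3],
    [0,0,0],
    [0,0,0],
    [0,0,0],
    [0,0,0],
    [0,0,0]
  ],
  "angular": [
    [0,0,0],
    [0,0,0],
    [0,0,0],
    [0,0,0],
    [0,0,0],
    [0,0,0],
    [0,0,0],
    [0,0,0],
    [0,0,0],
    [0,0,0]
  ]
}}

```text
t: 20.5
tcp_pos: [0.48, 0.0441, 0.0296]
tcp_rot: [-180.0, -0.0, -2.5]
ft_force: [-0.2, 0.2, 0.1]
grip_width: 0.003
```

```bash
python3 - <<'E'
from h import *
avg(3)
E
```

```text
t 20.6 F [0.3  0.09 0.13] sd [0.35 0.47 0.32] P [479.99  44.17  29.58] T [-0.064  0.121 -0.004] rot [-180.     -0.     -2.51] g 0.008
```

Call:
{"api": "apply_moves", "payload": {
  "dp": [
    [0,0,0.3],
    [0,0,0.3],
    [0,0,0.3],
    [0,0,0.3],
    [0,0,0.3],
    [0,0,0],
    [0,0,0],
    [0,0,0],
    [0,0,0],
    [0,0,0]
  ],
  "angular": [
    [0,0,0],
    [0,0,0],
    [0,0,0],
    [0,0,0],
    [0,0,0],
    [0,0,0],
    [0,0,0],
    [0,0,0],
    [0,0,0],
    [0,0,0]
  ]
}}

```text
t: 21.9
tcp_pos: [0.4801, 0.0442, 0.0282]
tcp_rot: [-180.0, -0.0, -2.5]
ft_force: [-0.5, 1.0, 4.1]
grip_width: 0.003
```

```bash
python3 - <<'E'
from h import *
avg(3)
E
```

```text
t 22.0 F [-1.24  0.59  4.13] sd [0.49 0.42 0.13] P [480.02  44.16  28.14] T [-0.115  0.567  0.013] rot [180.    -0.    -2.51] g 0.007
```

Call:
{"api": "apply_moves", "payload": {
  "dp": [
    [0,0,0.4],
    [0,0,0.4],
    [0,0,0.4],
    [0,0,0.4],
    [0,0,0.4],
    [0,0,0],
    [0,0,0],
    [0,0,0],
    [0,0,0],
    [0,0,0]
  ],
  "angular": [
    [0,0,0],
    [0,0,0],
    [0,0,0],
    [0,0,0],
    [0,0,0],
    [0,0,0],
    [0,0,0],
    [0,0,0],
    [0,0,0],
    [0,0,0]
  ]
}}

```text
t: 23.3
tcp_pos: [0.4792, 0.0441, 0.026]
tcp_rot: [180.0, 0.1, -2.5]
ft_force: [-5.3, 1.4, 8.5]
grip_width: 0.005
```

```bash
python3 - <<'E'
from h import *
avg(3)
E
```

```text
t 23.4 F [-5.06  1.1   7.52] sd [0.37 0.21 0.82] P [479.22  44.08  26.04] T [ 0.437  1.883 -0.002] rot [ 1.7999e+02  7.0000e-02 -2.5200e+00] g 0.008
```

Call:
{"api": "apply_moves", "payload": {
  "dp": [
    [-0.3,0,0],
    [-0.3,0,0],
    [-0.3,0,0],
    [-0.3,0,0],
    [0,0,0],
    [0,0,0],
    [0,0,0],
    [0,0,0],
    [0,0,0],
    [0,0,0]
  ],
  "angular": [
    [0,0,0],
    [0,0,0],
    [0,0,0],
    [0,0,0],
    [0,0,0],
    [0,0,0],
    [0,0,0],
    [0,0,0],
    [0,0,0],
    [0,0,0]
  ]
}}

```text
t: 24.7
tcp_pos: [0.4792, 0.0442, 0.0263]
tcp_rot: [-180.0, -0.0, -2.5]
ft_force: [-1.0, 0.3, 6.2]
grip_width: 0.002
```

```bash
python3 - <<'E'
from h import *
avg(4)
E
```

```text
t 24.85 F [-0.6  -0.77  5.27] sd [0.38 0.78 0.66] P [479.21  44.22  26.32] T [-0.393  0.412 -0.012] rot [-1.8e+02 -4.0e-02 -2.5e+00] g 0.007
```

Call:
{"api": "apply_moves", "payload": {
  "dp": [
    [-0.1,0,0.2],
    [-0.1,0,0.2],
    [-0.1,0,0.2],
    [-0.1,0,0.2],
    [-0.1,0,0.2],
    [0,0,0],
    [0,0,0],
    [0,0,0],
    [0,0,0],
    [0,0,0]
  ],
  "angular": [
    [0,0,0],
    [0,0,0],
    [0,0,0],
    [0,0,0],
    [0,0,0],
    [0,0,0],
    [0,0,0],
    [0,0,0],
    [0,0,0],
    [0,0,0]
  ]
}}

```text
t: 26.15
tcp_pos: [0.4787, 0.0442, 0.0253]
tcp_rot: [-180.0, -0.0, -2.5]
ft_force: [-1.1, -1.0, 5.1]
grip_width: 0.009
```

```bash
python3 - <<'E'
from h import *
avg(4)
E
```

```text
t 26.3 F [-0.88 -1.11  5.55] sd [0.26 0.08 0.4 ] P [478.72  44.22  25.33] T [-0.472  0.362  0.02 ] rot [-1.80e+02 -4.00e-02 -2.49e+00] g 0.007
```

Call:
{"api": "apply_moves", "payload": {
  "dp": [
    [-0.1,0,0.3],
    [-0.2,0,0.3],
    [-0.1,0,0.3],
    [-0.2,0,0.3],
    [-0.1,0,0.3],
    [0,0,0],
    [0,0,0],
    [0,0,0],
    [0,0,0],
    [0,0,0]
  ],
  "angular": [
    [0,0,0],
    [0,0,0],
    [0,0,0],
    [0,0,0],
    [0,0,0],
    [0,0,0],
    [0,0,0],
    [0,0,0],
    [0,0,0],
    [0,0,0]
  ]
}}

```text
t: 27.6
tcp_pos: [0.4783, 0.0443, 0.0243]
tcp_rot: [-180.0, -0.1, -2.5]
ft_force: [-1.9, -1.8, 9.3]
grip_width: 0.007
```

```bash
python3 - <<'E'
from h import *
avg(4)
E
```

```text
t 27.75 F [-1.62 -1.53  9.91] sd [0.35 0.47 0.58] P [478.35  44.26  24.29] T [-0.677  0.711 -0.017] rot [-1.7999e+02 -8.0000e-02 -2.4800e+00] g 0.004
```

Call:
{"api": "apply_moves", "payload": {
  "dp": [
    [0.3,0,-0.7],
    [0.3,0,-0.7],
    [0.3,0,-0.7],
    [0.3,0,-0.7],
    [0.3,0,-0.7],
    [0.3,0,-0.7],
    [0.3,0,-0.6],
    [0.3,0,-0.4],
    [0,0,0],
    [0,0,0]
  ],
  "angular": [
    [0,0,0],
    [0,0,0],
    [0,0,0],
    [0,0,0],
    [0,0,0],
    [0,0,0],
    [0,0,0],
    [0,0,0],
    [0,0,0],
    [0,0,0]
  ]
}}

```text
t: 29.05
tcp_pos: [0.4798, 0.0441, 0.0286]
tcp_rot: [180.0, 0.0, -2.5]
ft_force: [0.9, 0.3, 0.1]
grip_width: 0.006
```

```bash
python3 - <<'E'
from h import *
avg(4)
E
```

```text
t 29.2 F [-0.03  0.26  0.03] sd [0.73 0.3  0.29] P [479.85  44.15  28.64] T [-0.101  0.132  0.005] rot [ 1.80e+02  1.00e-02 -2.51e+00] g 0.003
```

Call:
{"api": "apply_moves", "payload": {
  "dp": [
    [0,0,-5],
    [0,0,0],
    [0,0,0],
    [0,0,0],
    [0,0,0],
    [0,0,0],
    [0,0,0],
    [0,0,9],
    [0,0,9],
    [0,0,9]
  ],
  "angular": [
    [0,0,0],
    [0,0,0],
    [0,0,0],
    [0,0,0],
    [0,0,0],
    [0,0,0],
    [0,0,0],
    [0,0,0],
    [0,0,0],
    [0,0,0]
  ],
  "hand": 0.6
}}

```text
t: 30.5
tcp_pos: [0.4797, 0.044, 0.0058]
tcp_rot: [180.0, 0.0, -2.5]
ft_force: [0.2, 1.0, 0.7]
grip_width: 0.603
```

```bash
python3 - <<'E'
from h import *
avg(3)
E
```

```text
t 30.6 F [-0.17  0.06  0.14] sd [0.25 0.73 0.43] P [479.24  43.83   5.35] T [-0.094  0.19  -0.   ] rot [ 1.7993e+02  1.3000e-01 -2.5200e+00] g 0.598
```

Clear of everything. Now I'll grip, then turn clockwise by +2.41 rad in total.

Call:
{"api": "apply_moves", "payload": {
  "dp": [
    [0,0,0],
    [0,0,0],
    [0,0,0],
    [0,0,0],
    [0,0,0],
    [0,0,0],
    [0,0,0],
    [0,0,0],
    [0,0,0],
    [0,0,0]
  ],
  "angular": [
    [0,0,0],
    [0,0,0],
    [0,0,0],
    [0,0,0],
    [0,0,0],
    [0,0,0.16],
    [0,0,0.16],
    [0,0,0.16],
    [0,0,0.16],
    [0,0,0.16]
  ],
  "hand": 0,
  "squeeze": 15
}}

```text
t: 31.9
tcp_pos: [0.4801, 0.0438, 0.007]
tcp_rot: [180.0, -0.0, -48.6]
ft_force: [0.5, -4.7, 4.6]
grip_width: 0.337
```

```bash
python3 - <<'E'
from h import *
avg(3)
E
```

```text
t 32.0 F [ 0.3  -5.05  4.22] sd [0.18 0.77 0.26] P [480.09  43.84   7.  ] T [-1.794 -0.132 -0.038] rot [ 1.7999e+02 -2.0000e-02 -4.8450e+01] g 0.335
```

Call:
{"api": "apply_moves", "payload": {
  "dp": [
    [0.3,0.3,-0.4],
    [0,0,0],
    [0,0,0],
    [0,0,0],
    [0,0,0],
    [0,0,0],
    [0,0,0],
    [0,0,0],
    [0,0,0],
    [0,0,0]
  ],
  "angular": [
    [0,0,0.18],
    [0,0,0.18],
    [0,0,0.18],
    [0,0,0.18],
    [0,0,0.18],
    [0,0,0.18],
    [0,0,0.18],
    [0,0,0.18],
    [0,0,0.17],
    [0,0,0]
  ]
}}

```text
t: 33.3
tcp_pos: [0.4799, 0.0437, 0.0071]
tcp_rot: [180.0, -0.0, -140.4]
ft_force: [0.4, -3.4, 1.8]
grip_width: 0.341
```

```bash
python3 - <<'E'
from h import *
avg(4)
E
```

```text
t 33.45 F [ 0.75 -2.98  1.52] sd [0.29 0.64 0.75] P [479.95  43.72   7.12] T [-1.249 -0.309 -0.043] rot [ 180.     -0.   -140.32] g 0.339
```

Call:
{"api": "apply_moves", "payload": {
  "dp": [
    [0,0,0],
    [0,0,0],
    [0,0,0],
    [0,0,0],
    [0,0,-8],
    [0,0,-8],
    [0,0,-8],
    [0,0,0],
    [0,0,0],
    [0,0,0]
  ],
  "angular": [
    [0,0,0],
    [0,0,0],
    [0,0,0],
    [0,0,0],
    [0,0,0],
    [0,0,0],
    [0,0,0],
    [0,0,0],
    [0,0,0],
    [0,0,0]
  ],
  "hand": 0.55
}}

```text
t: 34.75
tcp_pos: [0.4797, 0.0436, 0.0309]
tcp_rot: [180.0, -0.0, -140.6]
ft_force: [-0.2, 0.1, -0.3]
grip_width: 0.551
```

Call:
{"api": "apply_moves", "payload": {
  "dp": [
    [0,0,0],
    [0,0,0],
    [0,0,0],
    [0,0,0],
    [0,0,0],
    [0,0,0.6],
    [0,0,0.6],
    [0,0,0.4],
    [0,0,0],
    [0,0,0]
  ],
  "angular": [
    [0,0,0],
    [0,0,0],
    [0,0,0],
    [0,0,0],
    [0,0,0],
    [0,0,0],
    [0,0,0],
    [0,0,0],
    [0,0,0],
    [0,0,0]
  ],
  "hand": 0
}}

```text
t: 36.0
tcp_pos: [0.4799, 0.0437, 0.0296]
tcp_rot: [180.0, -0.0, -140.6]
ft_force: [0.2, 0.2, -0.4]
grip_width: 0.006
```

```bash
python3 - <<'E'
from h import *
avg(4)
E
```

```text
t 36.15 F [ 0.25  0.24 -0.14] sd [0.28 0.32 0.31] P [479.97  43.74  29.57] T [ 0.009 -0.004 -0.012] rot [-180.      0.   -140.59] g 0.006
```

Call:
{"api": "apply_moves", "payload": {
  "dp": [
    [0,0,0.3],
    [0,0,0.3],
    [0,0,0.3],
    [0,0,0.3],
    [0,0,0.3],
    [0,0,0.1],
    [0,0,0],
    [0,0,0],
    [0,0,0],
    [0,0,0]
  ],
  "angular": [
    [0,0,0],
    [0,0,0],
    [0,0,0],
    [0,0,0],
    [0,0,0],
    [0,0,0],
    [0,0,0],
    [0,0,0],
    [0,0,0],
    [0,0,0]
  ]
}}

```text
t: 37.45
tcp_pos: [0.48, 0.0437, 0.0281]
tcp_rot: [-180.0, 0.0, -140.6]
ft_force: [-2.1, -0.4, 5.6]
grip_width: 0.001
```

```bash
python3 - <<'E'
from h import *
avg(4)
E
```

```text
t 37.6 F [-1.43 -0.45  5.55] sd [0.5  0.34 0.3 ] P [480.03  43.74  28.14] T [0.014 0.708 0.012] rot [-1.7999e+02  1.0000e-02 -1.4059e+02] g 0.007
```

Call:
{"api": "apply_moves", "payload": {
  "dp": [
    [0,0,0.2],
    [0,0,0.2],
    [0,0,0.2],
    [0,0,0],
    [0,0,0],
    [0,0,0],
    [0,0,0],
    [0,0,0],
    [0,0,0],
    [0,0,0]
  ],
  "angular": [
    [0,0,0],
    [0,0,0],
    [0,0,0],
    [0,0,0],
    [0,0,0],
    [0,0,0],
    [0,0,0],
    [0,0,0],
    [0,0,0],
    [0,0,0]
  ]
}}

```text
t: 38.9
tcp_pos: [0.4801, 0.0437, 0.028]
tcp_rot: [-180.0, 0.0, -140.6]
ft_force: [-4.1, 0.3, 10.8]
grip_width: 0.01
```

```bash
python3 - <<'E'
from h import *
avg(4)
E
```

```text
t 39.05 F [-3.91  0.12 10.99] sd [0.1  0.44 0.19] P [480.1   43.73  28.03] T [0.074 1.497 0.004] rot [-1.7998e+02  2.0000e-02 -1.4057e+02] g 0.009
```

The knob holds: 5.5 N more push moved it only 0.1 mm, at the same contact height as before, so the foot is bearing and nothing has lifted. Next is the weight.

```bash
python3 - <<'E'
from h import *
plan((.4886,-.3005,.09),-180,8,p0=(.48,.0437,.09),yaw0=-140.57)
E
```

```text
dp [[26.5, -33.9, -0.0], [23.5, -36.1, -0.0], [20.3, -38.0, -0.0], [17.0, -39.6, -0.0], [13.5, -40.9, -0.0], [9.9, -41.9, -0.0], [6.3, -42.6, -0.0], [2.6, -43.0, -0.0]] wz 0.086
```

Call:
{"api": "apply_moves", "payload": {
  "dp": [
    [0,0,-31],
    [0,0,-31],
    [26.5,-34,0],
    [23.5,-36,0],
    [20.5,-38,0],
    [17,-39.5,0],
    [13.5,-41,0],
    [10,-42,0],
    [6,-42.5,0],
    [2.5,-43,0]
  ],
  "angular": [
    [0,0,0],
    [0,0,0],
    [0,0,0.086],
    [0,0,0.086],
    [0,0,0.086],
    [0,0,0.086],
    [0,0,0.086],
    [0,0,0.086],
    [0,0,0.086],
    [0,0,0.086]
  ],
  "hand": 0.75
}}

```text
t: 40.35
tcp_pos: [0.4886, -0.3022, 0.089]
tcp_rot: [180.0, -0.0, 179.8]
ft_force: [1.0, 0.4, 0.5]
grip_width: 0.753
```

```bash
python3 - <<'E'
from h import *
np.set_printoptions(precision=4,suppress=True)
avg(3);im=capture("wrist");ci=camera_info("wrist");im=capture("wrist");avg(1)
for t in("weight_large","weight_medium","weight_small"):print(t,[(np.round(d["pixel"],1),round(d["conf"],2)) for d in find_in(t,"wrist")[:4]])
print(proj("wrist",(.4886,-.3005,.068),ci)); np.save("w7.npy",im)
save("w7",cv2.resize(im,(800,500)))
E
```

```text
t 40.45 F [ 0.88 -1.54  0.63] sd [1.21 2.37 0.92] P [ 488.58 -304.     88.76] T [-0.277 -0.176  0.015] rot [-179.99   -0.04  179.68] g 0.75
t 40.6 F [-0.55 -0.16 -0.66] sd [0. 0. 0.] P [ 488.24 -300.69   88.79] T [ 0.031  0.036 -0.012] rot [179.97  -0.04 179.96] g 0.75
weight_large [(array([323.2, 201.6]), 0.89), (array([493.4, 121.9]), 0.88), (array([512.2, 206.8]), 0.62), (array([184.2, 246.7]), 0.44)]
weight_medium [(array([328.6,  72.6]), 0.73)]
weight_small [(array([327.9, 309.4]), 0.78)]
[320.7702 221.3001]
```

View pics/w7.png

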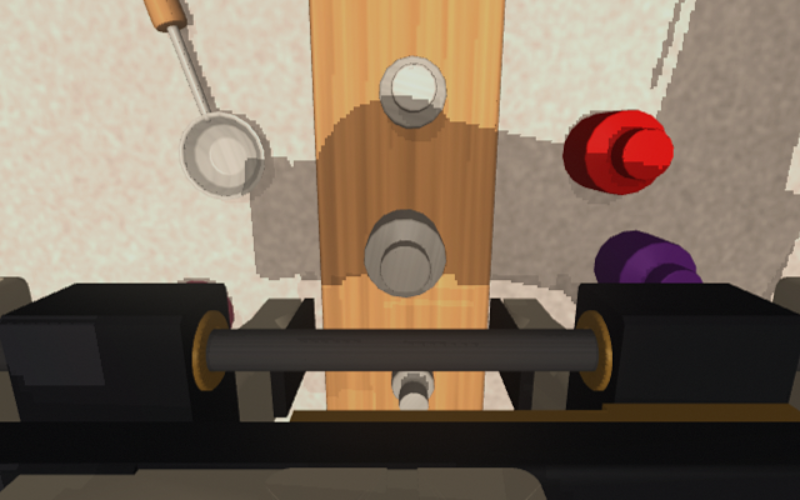

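The large steel weight is in view, with its head top at scaled (405,269), i.e. wrist pixel (324,215), and its body at (323,201.6). The medium weight is above it in the picture and the small one below, both well clear of the jaws.

```bash
python3 - <<'E'
from h import *
np.set_printoptions(precision=4,suppress=True)
print(atz("wrist",(324,215.2),.068),atz("wrist",(323.2,202),.046))
t=atz("wrist",(324,215.2),.068)
f=lambda x,y:(230+x/3.2,120+y/3.2); s=lambda x,y:(170+x/2.3,140+y/2.3)
print(tri([ray("wrist",(324,215.2)),ray("scene",s(199,317))]))
avg(1);print(get_obs()['qpos'])
plan((t[0],t[1],.0124),-180,10)
E
```

```text
[ 0.4856 -0.297   0.068 ] [ 0.4826 -0.2974  0.046 ]
(array([ 0.4862, -0.2976,  0.0645]), [np.float64(0.0007637780218863275), np.float64(0.0007637780218862293)])
t 40.8 F [0.01 0.17 0.04] sd [0. 0. 0.] P [ 488.85 -299.92   89.49] T [-0.03  -0.021  0.026] rot [ 180.      0.01 -179.93] g 0.754
[-11.9968  15.9018 -19.9731  -0.004  -54.108  -77.9272]
dp [[0.3, 0.3, 7.7], [0.3, 0.3, 7.7], [0.3, 0.3, 7.7], [0.3, 0.3, 7.7], [0.3, 0.3, 7.7], [0.3, 0.3, 7.7], [0.3, 0.3, 7.7], [0.3, 0.3, 7.7], [0.3, 0.3, 7.7], [0.3, 0.3, 7.7]] wz 0.0001
```

Call:
{"api": "apply_moves", "payload": {
  "dp": [
    [1,0.6,9],
    [1,0.6,9],
    [1,0.5,9],
    [1,0.5,9],
    [0,0,9],
    [0,0,9],
    [0,0,9],
    [0,0,8],
    [0,0,6],
    [0,0,0]
  ],
  "angular": [
    [0,0,0],
    [0,0,0],
    [0,0,0],
    [0,0,0],
    [0,0,0],
    [0,0,0],
    [0,0,0],
    [0,0,0],
    [0,0,0],
    [0,0,0]
  ]
}}

```text
t: 42.1
tcp_pos: [0.4844, -0.2985, 0.0119]
tcp_rot: [180.0, -0.0, 180.0]
ft_force: [0.0, -0.3, -0.3]
grip_width: 0.75
```

Call:
{"api": "apply_moves", "payload": {
  "dp": [
    [0,0,0],
    [0,0,0],
    [0,0,0],
    [0,0,0],
    [0,0,0],
    [0,0,0],
    [0,0,0],
    [0,0,0],
    [0,0,-3],
    [0,0,-3]
  ],
  "angular": [
    [0,0,0],
    [0,0,0],
    [0,0,0],
    [0,0,0],
    [0,0,0],
    [0,0,0],
    [0,0,0],
    [0,0,0],
    [0,0,0],
    [0,0,0]
  ],
  "hand": 0,
  "squeeze": 25
}}

```text
t: 43.35
tcp_pos: [0.4839, -0.298, 0.0178]
tcp_rot: [179.9, -0.1, 180.0]
ft_force: [0.8, -0.7, -5.0]
grip_width: 0.283
```

```bash
python3 - <<'E'
from h import *
avg(4)
p=(.4849,-.2977,.07)
plan((.6228,.0611,.07),-180,9)
print(get_obs()['qpos'])
E
```

```text
t 43.5 F [ 0.43 -0.34 -4.29] sd [0.57 0.48 0.62] P [ 484.3  -298.18   18.18] T [-0.018 -0.058 -0.032] rot [ 1.7998e+02 -1.0000e-02  1.7999e+02] g 0.288
dp [[-15.4, 39.9, -5.8], [13.9, 40.5, -5.8], [36.7, 22.1, -5.8], [42.3, -6.7, -5.8], [28.1, -32.3, -5.8], [0.8, -42.8, -5.8], [-26.9, -33.3, -5.8], [-42.0, -8.2, -5.8], [-37.4, 20.7, -5.8]] wz 0.6981
[-1.19335150e+01  2.03180919e+01 -2.48221950e+01 -1.70552611e-02
 -4.48840869e+01 -7.80701994e+01]
```

Call:
{"api": "apply_moves", "payload": {
  "dp": [
    [0,0,-33],
    [0,0,-33],
    [-9.9,25.6,0],
    [-9.9,25.6,0],
    [-9.9,25.6,0],
    [-9.9,25.6,0],
    [-9.9,25.6,0],
    [-9.9,25.6,0],
    [-9.9,25.6,0],
    [-9.9,25.6,0]
  ],
  "angular": [
    [0,0,0],
    [0,0,0],
    [0,0,0],
    [0,0,0],
    [0,0,0],
    [0,0,0],
    [0,0,0],
    [0,0,0],
    [0,0,0],
    [0,0,0]
  ]
}}

```text
t: 44.8
tcp_pos: [0.5639, -0.0928, 0.0841]
tcp_rot: [180.0, -0.0, 180.0]
ft_force: [0.2, 0.5, -5.1]
grip_width: 0.284
```

Call:
{"api": "apply_moves", "payload": {
  "dp": [
    [-9.9,25.6,0],
    [-9.9,25.6,0],
    [-9.9,25.6,0],
    [-9.9,25.6,0],
    [-9.9,25.6,0],
    [-9.9,25.6,0],
    [0,0,9],
    [0,0,9],
    [0,0,8],
    [0,0,0]
  ],
  "angular": [
    [0,0,0],
    [0,0,0],
    [0,0,0],
    [0,0,0],
    [0,0,0],
    [0,0,0],
    [0,0,0],
    [0,0,0],
    [0,0,0],
    [0,0,0]
  ]
}}

```text
t: 46.05
tcp_pos: [0.6226, 0.0591, 0.0574]
tcp_rot: [-180.0, -0.1, 179.9]
ft_force: [0.4, 0.1, -3.0]
grip_width: 0.28
```

```bash
python3 - <<'E'
from h import *
avg(4)
capture("wrist");ci=camera_info("wrist");im=capture("wrist");avg(1)
np.set_printoptions(precision=1,suppress=True)
Rz=R.from_euler('z',48.8,degrees=True).as_matrix()
for q in((87.5,80),(87.5,-80),(-87.5,-80),(-87.5,80),(0,0)):
    p=np.array([.624,.0608,.036])+Rz@np.array([*q,0])/1000
    u=proj("wrist",p,ci);print(q,u);cv2.circle(im,tuple(int(round(v)) for v in u),3,(0,255,0),1)
save("w8",cv2.resize(im,(800,500)))
E
```

```text
t 46.2 F [ 0.27 -0.16 -4.19] sd [0.23 0.73 0.8 ] P [623.16  59.3   58.13] T [-0.025 -0.053 -0.003] rot [1.8000e+02 3.0000e-02 1.7997e+02] g 0.283
t 46.35 F [-0.71 -0.3  -4.68] sd [0. 0. 0.] P [623.62  59.74  58.8 ] T [ 0.015  0.034 -0.019] rot [1.7999e+02 4.0000e-02 1.7998e+02] g 0.284
(87.5, 80) [507.2 216.2]
(87.5, -80) [339.4 376.3]
(-87.5, -80) [136.2 223.8]
(-87.5, 80) [297.5  17.4]
(0, 0) [321.2 220. ]
```

View pics/w8.png

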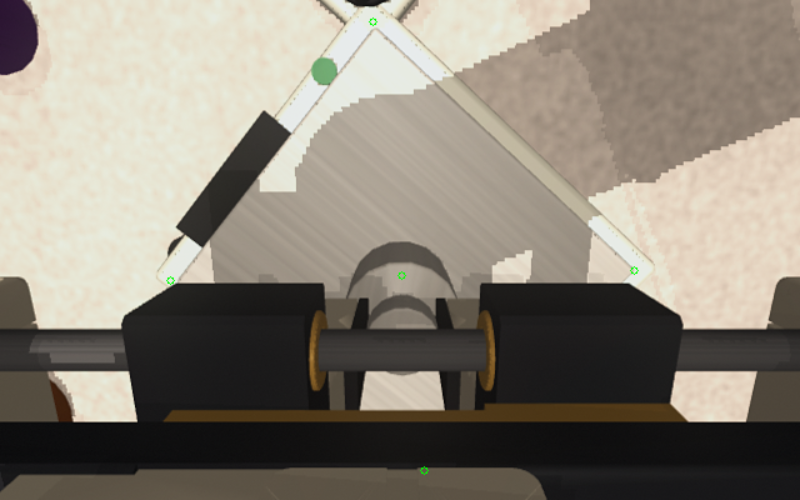

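The weight hangs upright over the pan. The projected pan corners fall on the scale's rim within about 2–3 mm, and a 2 mm shift in +y centres it better. Lowering now.

Call:
{"api": "apply_moves", "payload": {
  "dp": [
    [0,1,4],
    [0,1,4],
    [0,0,3],
    [0,0,3],
    [0,0,2],
    [0,0,1],
    [0,0,1],
    [0,0,1],
    [0,0,0],
    [0,0,0]
  ],
  "angular": [
    [0,0,0],
    [0,0,0],
    [0,0,0],
    [0,0,0],
    [0,0,0],
    [0,0,0],
    [0,0,0],
    [0,0,0],
    [0,0,0],
    [0,0,0]
  ]
}}

```text
t: 47.65
tcp_pos: [0.6234, 0.0618, 0.0394]
tcp_rot: [180.0, 0.0, 180.0]
ft_force: [0.4, 0.6, -4.3]
grip_width: 0.282
```

```bash
python3 - <<'E'
from h import *
avg(4)
E
```

```text
t 47.8 F [-0.05  0.01 -4.68] sd [0.44 0.55 0.28] P [623.41  61.82  39.43] T [-0.018 -0.011  0.013] rot [180.     0.   179.99] g 0.28
```

Call:
{"api": "apply_moves", "payload": {
  "dp": [
    [0,0,0.3],
    [0,0,0.3],
    [0,0,0.2],
    [0,0,0.2],
    [0,0,0],
    [0,0,0],
    [0,0,0],
    [0,0,0],
    [0,0,0],
    [0,0,0]
  ],
  "angular": [
    [0,0,0],
    [0,0,0],
    [0,0,0],
    [0,0,0],
    [0,0,0],
    [0,0,0],
    [0,0,0],
    [0,0,0],
    [0,0,0],
    [0,0,0]
  ]
}}

```text
t: 49.1
tcp_pos: [0.6235, 0.0618, 0.0386]
tcp_rot: [-180.0, 0.0, 180.0]
ft_force: [-0.5, -1.1, 0.4]
grip_width: 0.285
```

```bash
python3 - <<'E'
from h import *
avg(4)
E
```

```text
t 49.25 F [-0.67 -1.11  0.86] sd [0.18 0.46 0.41] P [623.5   61.77  38.55] T [-0.476  0.258  0.004] rot [-1.8000e+02  1.0000e-02  1.7999e+02] g 0.286
```

The weight is standing: Fz went from −4.7 to +0.9 N. Next I'll release and raise.

Call:
{"api": "apply_moves", "payload": {
  "dp": [
    [0,0,0],
    [0,0,0],
    [0,0,0],
    [0,0,0],
    [0,0,0],
    [0,0,0],
    [0,0,-8],
    [0,0,-12],
    [0,0,-20],
    [0,0,-20]
  ],
  "angular": [
    [0,0,0],
    [0,0,0],
    [0,0,0],
    [0,0,0],
    [0,0,0],
    [0,0,0],
    [0,0,0],
    [0,0,0],
    [0,0,0],
    [0,0,0]
  ],
  "hand": 0.75
}}

```text
t: 50.55
tcp_pos: [0.6236, 0.0618, 0.1]
tcp_rot: [180.0, 0.0, 180.0]
ft_force: [0.5, 1.0, 0.1]
grip_width: 0.75
```

Call:
{"api": "apply_moves", "payload": {
  "dp": [
    [0,0,-30],
    [0,0,-30],
    [0,-40,-10],
    [0,-40,0],
    [0,-40,0],
    [0,-40,0],
    [0,-40,0],
    [0,-40,0],
    [0,0,0],
    [0,0,0]
  ],
  "angular": [
    [0,0,0],
    [0,0,0],
    [0,0,0],
    [0,0,0],
    [0,0,0],
    [0,0,0],
    [0,0,0],
    [0,0,0],
    [0,0,0],
    [0,0,0]
  ]
}}

```text
t: 51.8
tcp_pos: [0.6233, -0.1783, 0.1691]
tcp_rot: [180.0, 0.0, 179.9]
ft_force: [0.7, -0.1, -0.4]
grip_width: 0.751
```

```bash
python3 - <<'E'
from h import *
avg(3)
a=capture("scene")[140:400,170:470];b=capture("top")[120:270,230:480]
a=cv2.resize(a,(400,347),interpolation=cv2.INTER_CUBIC);b=cv2.resize(b,(400,240),interpolation=cv2.INTER_CUBIC)
save("e1",np.vstack([a,b]))
for t in("weight_large","pan","knob_grip"):print(t,[(np.round(d["pixel"],1),round(d["conf"],2),np.round(atz("top",d["pixel"],.066 if t!="pan" else .036)[:2],4)) for d in find_in(t,"top")[:3]])
E
```

```text
t 51.9 F [0.7  0.08 0.06] sd [0.23 0.31 0.33] P [ 623.4  -177.86  168.97] T [ 0.02  -0.009  0.014] rot [ 1.8000e+02  4.0000e-02 -1.7997e+02] g 0.747
weight_large [(array([377.4, 222.1]), 0.71, array([ 0.4211, -0.1724])), (array([368.8, 198.4]), 0.68, array([ 0.5033, -0.1461])), (array([288.3, 168.5]), 0.67, array([0.6158, 0.1284]))]
pan [(array([216.8, 155.6]), 0.73, array([0.6744, 0.384 ])), (array([287.9, 170.2]), 0.6, array([0.614 , 0.1324]))]
knob_grip []
```

View pics/e1.png

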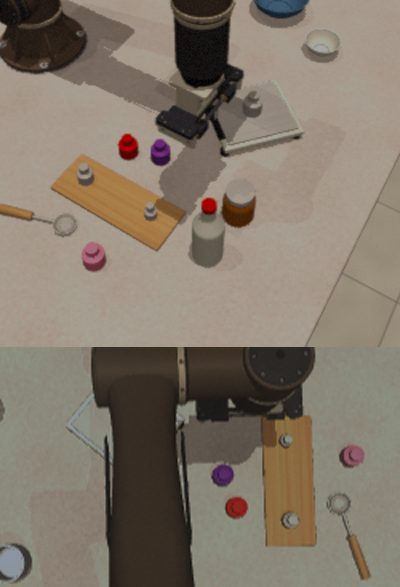

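The scene crop shows the weight standing upright in the pan at (253,102), the other weights on the board and the look-alikes untouched. One numeric check that the scale hasn't shifted, then I'll hand in.

```bash
python3 - <<'E'
from h import *
a=cv2.cvtColor(cv2.imread("pics/scene0.png"),cv2.COLOR_BGR2GRAY);b=cv2.cvtColor(capture("scene"),cv2.COLOR_RGB2GRAY)
for (x0,y0,w,h) in((375,225,28,22),(372,196,24,22)):
    up=lambda m:cv2.resize(m,None,fx=8,fy=8,interpolation=cv2.INTER_CUBIC)
    t=up(a[y0:y0+h,x0:x0+w]);s=up(b[y0-4:y0+h+4,x0-4:x0+w+4])
    _,c,_,l=cv2.minMaxLoc(cv2.matchTemplate(s,t,cv2.TM_CCOEFF_NORMED));print("shift px",(l[0]/8-4,l[1]/8-4),round(c,3))
print(proj("scene",(.6235,.0618,.065)),[(np.round(d["pixel"],1),d["conf"]) for d in find_in("weight_large","scene")[:5]])
print(get_obs()['t']);print(hand_in())
E
```

```text
shift px (0.0, 0.0) 0.988
shift px (0.0, 0.0) 0.945
[360.0051356  216.80526853] [(array([241.2, 329.6]), 0.87), (array([266. , 249.7]), 0.75), (array([359.2, 219.8]), 0.57)]
52.3
the job is handed in; nothing more can be done
None
```

The knob is set so all four feet bear, and the large steel weight stands upright in the middle of the pan. The job was handed in at 52.3 s; no verdict was reported.

**Knob:** Before turning, pushing on the knob's top rocked the scale at about 5 N, and the foot touched after about 3.4 mm. I gripped the knob's flats and turned it 2.41 rad clockwise. That should compress the foot about 1.2 mm, give or take 0.35 mm. After letting go, raising the push from 5.5 to 11 N lowered the knob only 0.1 mm. It met the finger at the same height as before, so no other foot had lifted.

**Weight:** I gripped the large weight by its head; the wrist force showed 4.3–4.7 N, which fits 450 g. I lowered it until the pan took the load, let go and moved clear. The last scene picture shows it upright, at about the pixel expected for the pan's middle (within 3 px). Two points on the scale's rim had moved 0.0 px, and the other things looked untouched.

**Did not agree:**
- The real fingertips ended about 38 mm behind the reported TCP. I found this by touch and picture and allowed for it.
- The rocking force was about 5 N rather than 3.3 N, which fits the friction allowance in the text.
- Gripping the knob put about 4–5 N on it vertically and sideways, falling to 1.5–3 N by the end of the turn.
- The arm hid the knob and pan from the top camera at the end, so the last check rests on the scene camera alone.

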